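Set the sample board's status tags

ROBOT

A 7-joint arm with a two-finger parallel gripper is mounted at the origin on the work surface. World frame = base frame: x ahead of the robot, y to its left, z up, the work surface at z = 0. Lengths are in m, angles in rad, forces in N, time in s.
With the tool pointing down it reaches from about 0.425 to 0.875 m from the base axis. Payload 8.4 kg.
Tool frame: the origin (TCP) lies where the fingers leave the gripper's body, on its centre line; the fingertips stand 70 mm ahead of it and the grasp point (between the pads) lies 51 mm ahead of it (ctrl.nose_length is the distance from the TCP to the fingertips, in m); z points along the fingers, y is the direction in which the jaws open and shut (so a half turn about z gives the same grasp; the last joint's range is limited). The gripper opens to 87 mm and grips with 3 to 60 N. Pads are 19 mm wide; open, the fingers measure 117 mm over their backs; the gripper's body (75 mm by 190 mm) begins 51 mm behind the grasp point.
Start: joints at [1.175, 0.333, 0.04, 1.465, -0.013, 1.343, -0.059], TCP at [0.19, -0.622, 0.292] pointing down, gripper open.
Joint ranges: [-2.58, 2.58], [-0.38, 2.09], [-1.3, 1.39], [0.25, 2.4], [-1.5, 4.64], [0.08, 2.09], [-2.65, 2.65]. Speed limits (rad/s): [2.22, 2.22, 2.79, 2.79, 3.14, 3.14, 3.14].

INTERFACE

Orientations are given as a rotation vector (axis times angle).
In Python, from cell import ctrl gives the robot as it stands.
- The arm moves only by the tool play_rows, never from a script. Its arguments are lists of equal length, an entry for each row: "claw": the opening, from 0 (shut) to 1 (fully open); "linear": the shift along the tool's x, y, z in m, a list of three; "rotation": the turn, a rotation vector about the tool's x, y, z in degrees, a list of three. A call has 1 to 12 rows; each row is the pose to reach, as a shift and turn from the pose commanded when the call began, along the tool's axes at that moment; what a row does not reach only later rows make up. A row lasts 1/8 s, in which the tool goes at most 62.5 mm and 10.7 degrees, less where a joint would pass 70% of its speed; a pose out of reach is approached as far as the arm can. A call with a gripper value outside its range is refused whole. The fingers move at their own pace and stop on an object; "force" is the grip in N (left out, the last holds). Time passes only in rows, so rows that repeat a pose let the fingers close. It gives the time, the measured TCP pose, the force and the opening at its end, in the units of the state.
- ctrl.get_state(): the state, without advancing time (a new reading comes with each control period).
- ctrl.snapshot(name): name is "side" or "top" or "wrist"; returns the picture (384x512x3 uint8, red, green, blue); there is no depth.
- ctrl.get_calibration(name): a dict with "mtx" (3x3 intrinsics, pixels), "position" and "attitude" of the camera in the world; the wrist camera has in their place "tool_from_camera" (4x4, takes a point from camera to tool coordinates, whose origin is the TCP and whose axes are the flange's). Camera axes: x right, y up, looking along -z (the intrinsics and any distortion apply to the point x, -y, -z); pixel columns grow to the right and rows downward; lengths in m; the calibration is good to about 2 mm. A picture is of the moment at which its call begins: read the wrist's pose just before it. get_calibration takes no time and is no camera call.
- ctrl.hand_in(): hands the job in, once; it reports no verdict.
The state is a dict: "time": time; "q": joint angles; "dq": joint speeds; "joint_torque": joint torques, N m; "position": TCP position; "eef_rot": TCP orientation; "contact_force": force on the tool from outside, world axes, zero at the start; "ft_torque": the same for the moment, N m; "finger_gap": finger opening in m.
Only numpy, scipy, OpenCV 4.12 (cv2) and the standard library are available. Lean on these libraries where they do the work, as an engineer would, in place of code of your own. Each camera call takes 0.05 s, during which the arm holds its last target.

TASK

On the sample board beside the microscopes, push the hinged tags over with a fingertip so that each tray holding specimen pots shows the disc on its tag (tag leaning back towards its tray) and the empty tray shows the bar (tag leaning towards the robot). Tags that already show the right face may stay as they are. Only push: leave the trays, the jar, the ring and the brush where they are and lift nothing.

Things in the scene. Friction and masses are not known exactly. Their poses are not given: they have to be found in the camera images.
- tag1 (a joint): hinge angle of this tag, rad: 0 = leaning over to the robot's side, 32 degrees from upright, bar face on top (means empty); 0.56 = upright; 1.117 = leaning over to the tray side, 32 degrees from upright, disc face on top (means full). It swings freely and, once pushed past upright, falls by its own weight on to the other stop
- tag1_hinge (a point): middle of this tag's hinge axle, 44 mm above the bench; its x axis is level and points square from the hinge row to the tray side, its y axis runs along the axle. The V-shaped bracket arms under the tag reach up to 55 mm above the bench and 13 mm to either side; the next tag's hinge is 78 mm away along y
- tag1_edge (a point): middle of the free edge of this tag, a white plate 56 mm wide along the axle and 4 mm thick, about 40 g, with a black disc on one face and a black bar on the other; the edge is 65 mm from the axle, so leaning it is 99 mm above the bench and 34 mm to the side of the hinge
- tag2 (a joint): hinge angle of this tag, rad: 0 = leaning over to the robot's side, 32 degrees from upright, bar face on top (means empty); 0.56 = upright; 1.117 = leaning over to the tray side, 32 degrees from upright, disc face on top (means full). It swings freely and, once pushed past upright, falls by its own weight on to the other stop
- tag2_hinge (a point): middle of this tag's hinge axle, 44 mm above the bench; its x axis is level and points square from the hinge row to the tray side, its y axis runs along the axle. The V-shaped bracket arms under the tag reach up to 55 mm above the bench and 13 mm to either side; the next tag's hinge is 78 mm away along y
- tag2_edge (a point): middle of the free edge of this tag, a white plate 56 mm wide along the axle and 4 mm thick, about 40 g, with a black disc on one face and a black bar on the other; the edge is 65 mm from the axle, so leaning it is 99 mm above the bench and 34 mm to the side of the hinge
- tag3 (a joint): hinge angle of this tag, rad: 0 = leaning over to the robot's side, 32 degrees from upright, bar face on top (means empty); 0.56 = upright; 1.117 = leaning over to the tray side, 32 degrees from upright, disc face on top (means full). It swings freely and, once pushed past upright, falls by its own weight on to the other stop
- tag3_hinge (a point): middle of this tag's hinge axle, 44 mm above the bench; its x axis is level and points square from the hinge row to the tray side, its y axis runs along the axle. The V-shaped bracket arms under the tag reach up to 55 mm above the bench and 13 mm to either side; the next tag's hinge is 78 mm away along y
- tag3_edge (a point): middle of the free edge of this tag, a white plate 56 mm wide along the axle and 4 mm thick, about 40 g, with a black disc on one face and a black bar on the other; the edge is 65 mm from the axle, so leaning it is 99 mm above the bench and 34 mm to the side of the hinge
- tag4 (a joint): hinge angle of this tag, rad: 0 = leaning over to the robot's side, 32 degrees from upright, bar face on top (means empty); 0.56 = upright; 1.117 = leaning over to the tray side, 32 degrees from upright, disc face on top (means full). It swings freely and, once pushed past upright, falls by its own weight on to the other stop
- tag4_hinge (a point): middle of this tag's hinge axle, 44 mm above the bench; its x axis is level and points square from the hinge row to the tray side, its y axis runs along the axle. The V-shaped bracket arms under the tag reach up to 55 mm above the bench and 13 mm to either side; the next tag's hinge is 78 mm away along y
- tag4_edge (a point): middle of the free edge of this tag, a white plate 56 mm wide along the axle and 4 mm thick, about 40 g, with a black disc on one face and a black bar on the other; the edge is 65 mm from the axle, so leaning it is 99 mm above the bench and 34 mm to the side of the hinge
- tray_a_mid (a point): a small grey open sample tray, 60 (along the hinge's x) x 56 x 28 mm high, FULL: holds four specimen pots, whose white lids reach 38 mm above the tray's underside. Loose; stands in a bay of the board, 10 mm above the bench. Point: tray centre, 14 mm above its underside. It belongs to the tag straight in front of it, whose hinge lies 125 mm away along that hinge's -x
- tray_b_mid (a point): a small grey open sample tray, 60 (along the hinge's x) x 56 x 28 mm high, FULL: holds four specimen pots, whose white lids reach 38 mm above the tray's underside. Loose; stands in a bay of the board, 10 mm above the bench. Point: tray centre, 14 mm above its underside. It belongs to the tag straight in front of it, whose hinge lies 125 mm away along that hinge's -x
- tray_c_mid (a point): a small grey open sample tray, 60 (along the hinge's x) x 56 x 28 mm high, FULL: holds four specimen pots, whose white lids reach 38 mm above the tray's underside. Loose; stands in a bay of the board, 10 mm above the bench. Point: tray centre, 14 mm above its underside. It belongs to the tag straight in front of it, whose hinge lies 125 mm away along that hinge's -x
- tray_d_mid (a point): a small grey open sample tray, 60 (along the hinge's x) x 56 x 28 mm high, EMPTY: nothing in it. Loose; stands in a bay of the board, 10 mm above the bench. Point: tray centre, 14 mm above its underside. It belongs to the tag straight in front of it, whose hinge lies 125 mm away along that hinge's -x
- jar_mid (a point): bystander: a glass specimen jar, 54 mm across, 75 mm high, standing on the bench beside the board; point: its centre
- lamp_ring_mid (a point): bystander: a white ring-light collar, 68 mm across (104 mm over its three thumbscrews), 26 mm high, lying on the bench beside the board; point: its centre
- brush_grip (a point): bystander: a cleaning brush about 150 mm long and under 30 mm high, lying along the robot's side of the board about 135 mm from the hinge row; point: on its handle
There are look-alikes about, which are no part of the job. What is shaped like the part that bears tray_d_mid but purple or red is not meant.

How it is judged:
By the outcome, as a careful person would: the job done as asked, in the order asked, and still so for the second after the job is handed in, with the robot touching nothing.
It also fails if it takes over 56 s, if anything falls off the work surface, if the arm or the gripper's body presses on something with over 40 N, if the wrist force passes 120 N, or if a joint passes its speed limit or range.

## Working session

There is one attempt and no reset: what is moved stays moved. The work goes in short steps, Python scripts to look and compute and a tool call to move; the robot and the scene stay as the last step left them, time stands still between calls to the robot, and variables do not carry over. Pictures are saved under pics/ and viewed, and the job is handed in when it is done.

Besides the shell and the picture viewer there is one more tool, called after ">>>" in YAML: its name, and indented under it one key for each argument. play_rows: Moves the arm, as the interface text tells. Its arguments: {"type":"object","properties":{"claw":{"type":"array","items":{"type":"number"}},"linear":{"type":"array","items":{"type":"array","items":{"type":"number"}}},"rotation":{"type":"array","items":{"type":"array","items":{"type":"number"}}},"force":{"type":"number"}},"required":["claw","linear","rotation"]}

```bash
mkdir -p pics; ls; python3 - <<'E'
from cell import ctrl
import cv2
s=ctrl.get_state();print(s)
for n in("side","top","wrist"):
    im=ctrl.snapshot(n);cv2.imwrite(f"pics/{n}0.png",im[:,:,::-1]);print(n,ctrl.get_calibration(n))
E
```

```text
pics
{'time': 0.0, 'q': array([ 1.17478714,  0.33394776,  0.03989081,  1.46627309, -0.01341749,
        1.34327473, -0.05850908]), 'dq': array([ 0.00048387,  0.00018011, -0.0010292 , -0.00061804, -0.00113999,
       -0.00157314, -0.00061134]), 'joint_torque': array([ 1.39276432e-03, -6.56349421e+01,  1.33572757e+00, -4.03801560e+01,
       -5.97387110e-02,  4.48106462e-02,  1.30126305e-04]), 'position': array([ 0.18997819, -0.62125213,  0.29133469]), 'eef_rot': array([-3.10548870e+00, -4.64208641e-01,  5.36144141e-04]), 'contact_force': array([-0.54227745,  0.17032699,  0.10685859]), 'ft_torque': array([-0.00546689, -0.01415116, -0.04279507]), 'finger_gap': 0.08729138895133368}
side {'mtx': array([[355.54354492,   0.        , 261.6374811 ],
       [  0.        , 355.54354492, 195.95729877],
       [  0.        ,   0.        ,   1.        ]]), 'position': array([ 0.38639583, -0.63665864,  0.83670997]), 'attitude': array([ 0.76218423, -0.11692392, -0.30899302])}
top {'mtx': array([[366.8559086 ,   0.        , 255.34951837],
       [  0.        , 366.8559086 , 191.88528652],
       [  0.        ,   0.        ,   1.        ]]), 'position': array([0.43474413, 0.04150195, 0.90406456]), 'attitude': array([ 0.16102241, -0.15645034, -1.5147766 ])}
wrist {'mtx': array([[291.83145499,   0.        , 259.61189767],
       [  0.        , 291.83145499, 193.24901294],
       [  0.        ,   0.        ,   1.        ]]), 'tool_from_camera': array([[-6.56771796e-04,  9.59269487e-01,  2.82491806e-01,
         7.73232657e-02],
       [ 9.99999770e-01,  5.82588863e-04,  3.46600943e-04,
         5.50385622e-04],
       [ 1.67907129e-04,  2.82491969e-01, -9.59269649e-01,
        -9.26031072e-02],
       [ 0.00000000e+00,  0.00000000e+00,  0.00000000e+00,
         1.00000000e+00]])}
```

View pics/side0.png

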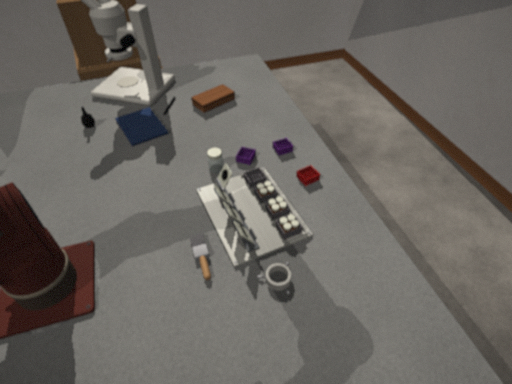

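View pics/top0.png

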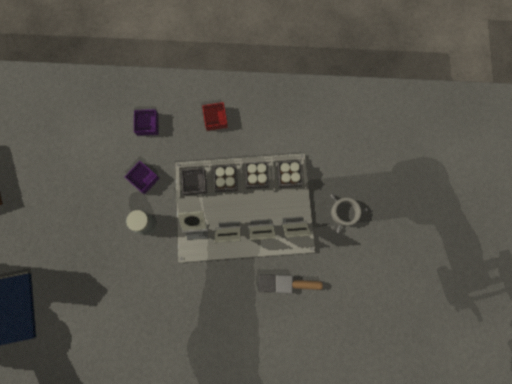

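View pics/wrist0.png

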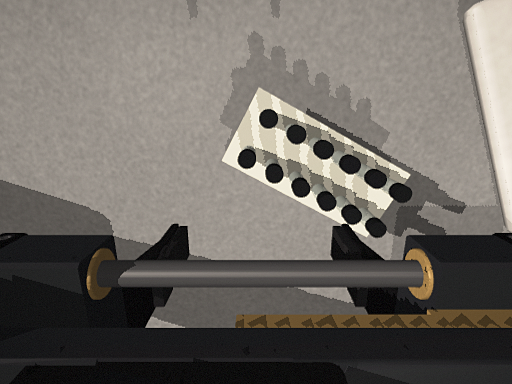

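```bash
cat > h.py <<'E'
import numpy as np,cv2
from scipy.spatial.transform import Rotation as R
from cell import ctrl
def cast(name,px,z):
    c=ctrl.get_calibration(name);K=c['mtx'];px=np.atleast_2d(px).astype(float)
    d=np.c_[(px[:,0]-K[0,2])/K[0,0],-(px[:,1]-K[1,2])/K[1,1],-np.ones(len(px))]
    d=R.from_rotvec(c['attitude']).apply(d);p=c['position']
    return p+d*((z-p[2])/d[:,2])[:,None]
def proj(name,P):
    c=ctrl.get_calibration(name);K=c['mtx']
    q=R.from_rotvec(c['attitude']).inv().apply(np.atleast_2d(P)-c['position'])
    return np.c_[K[0,2]+K[0,0]*q[:,0]/-q[:,2],K[1,2]-K[1,1]*q[:,1]/-q[:,2]]
E
python3 - <<'E'
from h import *
t=cv2.imread('pics/top0.png');s=cv2.imread('pics/side0.png')
cv2.imwrite('pics/tc.png',cv2.resize(t[140:270,165:325],None,fx=5,fy=4.6,interpolation=2)[:600,:800])
cv2.imwrite('pics/sc.png',cv2.resize(s[140:270,185:320],None,fx=4.6,fy=4.6,interpolation=2)[:600,:800])
print(cast('top',[[192,181],[289,174],[345,211],[137,221],[260,283],[320,285]],0.024))
E
```

```text
[[ 0.63572573  0.20593109  0.024     ]
 [ 0.66561316 -0.03222524  0.024     ]
 [ 0.57998223 -0.17078593  0.024     ]
 [ 0.53035472  0.32976344  0.024     ]
 [ 0.40029922  0.02700767  0.024     ]
 [ 0.40276614 -0.11274291  0.024     ]]
```

View pics/tc.png

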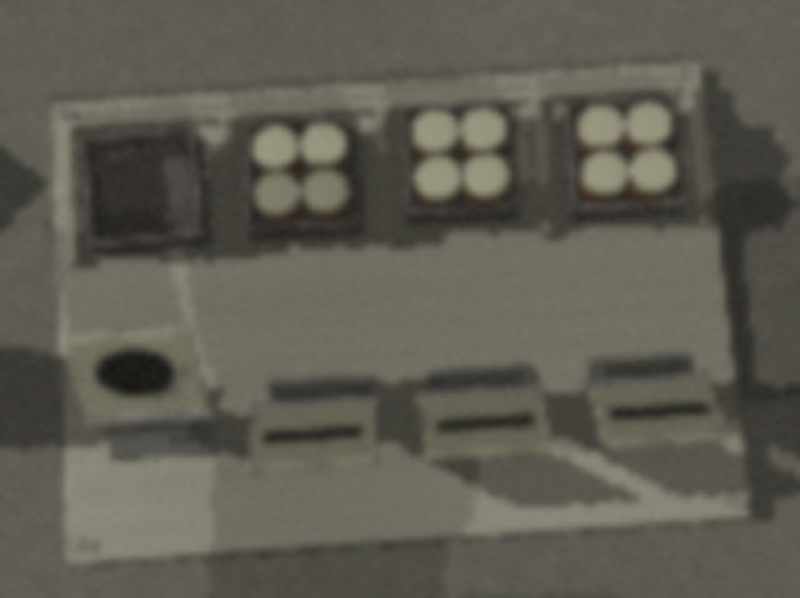

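View pics/sc.png

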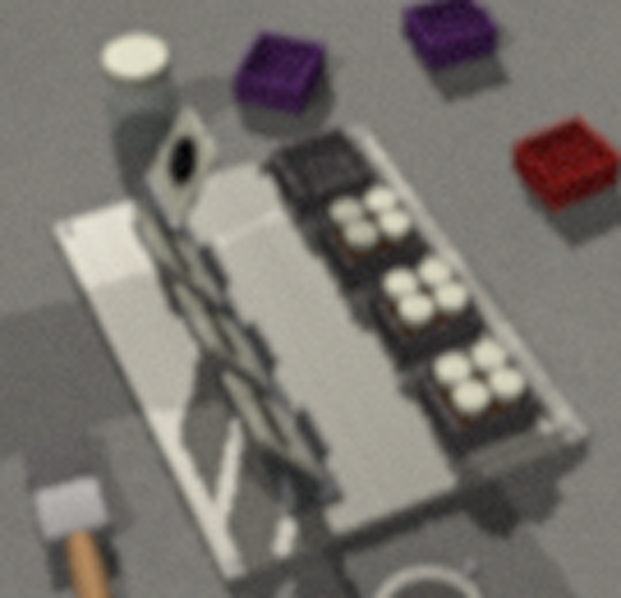

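```bash
python3 - <<'E'
from h import *
t=cv2.imread('pics/top0.png')
f=lambda a:np.array(a,float)/[5,4.6]+[165-.4,140-.4]
lid=cast('top',f([(299.5,168),(461,153),(627,148)]),0.048)
ed=cast('top',f([(312,461),(487,453),(665,440)]),0.099)
e1=cast('top',f([(126,333)]),0.099)
print('lids',lid.round(4),'edges',ed.round(4),'e1',e1.round(4))
b=np.array([cast('top',f([p]),0.010)[0] for p in [(52,103),(698,65),(748,517),(68,562)]])
print('board',b.round(4))
# mask
g=cv2.cvtColor(t,cv2.COLOR_BGR2GRAY)
d=lid[0]-lid[2];yaw=np.arctan2(-d[0],d[1]);print('yaw lids',yaw,np.linalg.norm(d))
d=ed[0]-ed[2];yaw=np.arctan2(-d[0],d[1]);print('yaw edges',yaw,np.linalg.norm(d))
u=np.array([np.cos(yaw),np.sin(yaw),0])
print('hinge from lid',(lid-u*.125).round(4),'from edge',(ed+u*.034).round(4),'e1',e1-u*.034)
E
```

```text
lids [[ 0.6462  0.1245  0.048 ]
 [ 0.6582  0.0473  0.048 ]
 [ 0.665  -0.0324  0.048 ]] edges [[ 0.491   0.1045  0.099 ]
 [ 0.4986  0.0284  0.099 ]
 [ 0.5087 -0.0491  0.099 ]] e1 [[0.548  0.1908 0.099 ]]
board [[ 0.686   0.2557  0.01  ]
 [ 0.7244 -0.0703  0.01  ]
 [ 0.4787 -0.1001  0.01  ]
 [ 0.4392  0.2247  0.01  ]]
yaw lids 0.11901912442233387 0.15804964764346877
yaw edges 0.11454263182450647 0.15460868609918205
hinge from lid [[ 0.522   0.1102  0.048 ]
 [ 0.534   0.0331  0.048 ]
 [ 0.5408 -0.0467  0.048 ]] from edge [[ 0.5248  0.1084  0.099 ]
 [ 0.5324  0.0323  0.099 ]
 [ 0.5425 -0.0452  0.099 ]] e1 [[0.51426799 0.18690752 0.099     ]]
```

```bash
cat >> h.py <<'E'
yaw=0.117;u=np.array([np.cos(yaw),np.sin(yaw),0]);v=np.array([-u[1],u[0],0])
HC=np.array([0.533,0.0327,0])
def W(k,x,z): # k: D=-1 C=0 B=1 A=2
    return HC+v*.078*k+u*x+[0,0,z]
Rt=np.c_[u,-v,[0,0,-1]]
def delta(P):
    s=ctrl.get_state();Rn=R.from_rotvec(s['eef_rot'])
    return Rn.inv().apply(np.array(P)-s['position']).round(4),np.degrees((Rn.inv()*R.from_matrix(Rt)).as_rotvec()).round(2)
E
python3 - <<'E'
from h import *
print(cast('side',[[20,290],[70,290],[95,245]],0.0))
print(W(-1,-.065,.25))
print(delta([.46,-.36,.28]),delta(W(-1,-.065,.25)))
print(ctrl.get_state()['position'],ctrl.get_state()['time'])
E
```

```text
[[-7.10513303e-02  1.13251380e-02  0.00000000e+00]
 [ 5.35755060e-02 -3.08475808e-02  0.00000000e+00]
 [ 1.16823713e-01  1.00227573e-01  1.11022302e-16]]
[ 0.47754958 -0.0523544   0.25      ]
(array([ 0.3346, -0.1709,  0.0117]), array([-7.00e-02,  1.00e-02,  1.03e+01])) (array([ 0.4414, -0.4599,  0.0421]), array([-7.00e-02,  1.00e-02,  1.03e+01]))
[ 0.19000043 -0.62132541  0.2915536 ] 0.15
```

Candidates for the empty tray in the top picture: grey at (192,181), purple at (146,122) and (142,177), red at (215,116). I choose the grey one. The close crop shows it empty, with its tag at (192,222) showing the disc. The tags at (228,232), (262,232) and (296,228) show bars in front of full trays. So all four tags have to go over.

>>> play_rows:
  claw: [0, 0, 0, 0, 0, 0, 0, 0, 0, 0, 0, 0]
  linear:
    - [0.06, -0.03, 0.0]
    - [0.11, -0.06, 0.0]
    - [0.17, -0.09, 0.01]
    - [0.22, -0.12, 0.01]
    - [0.28, -0.15, 0.01]
    - [0.33, -0.17, 0.01]
    - [0.33, -0.17, 0.01]
    - [0.35, -0.22, 0.02]
    - [0.37, -0.28, 0.02]
    - [0.4, -0.34, 0.03]
    - [0.42, -0.4, 0.03]
    - [0.441, -0.46, 0.042]
  rotation:
    - [0, 0, 2]
    - [0, 0, 4]
    - [0, 0, 6]
    - [0, 0, 8]
    - [0, 0, 10]
    - [0, 0, 10.3]
    - [0, 0, 10.3]
    - [0, 0, 10.3]
    - [0, 0, 10.3]
    - [0, 0, 10.3]
    - [0, 0, 10.3]
    - [0, 0, 10.3]

```text
time: 1.65
position: [0.4769, -0.0602, 0.2522]
eef_rot: [3.136, 0.182, 0.002]
contact_force: [1.0, -0.6, -0.1]
finger_gap: 0.0006
```

```bash
python3 - <<'E'
from h import *
s=ctrl.get_state();print(s['position'],s['q'],s['finger_gap'],s['time'])
print(delta(W(-1,-.065,.25)))
E
```

```text
[ 0.47686612 -0.06022255  0.25216568] [ 0.43769881  0.03752828 -0.41097214  1.90057625  0.01664365  1.20524292
 -1.4337896 ] 0.0006050401274787201 1.65
(array([ 0.0016, -0.0077,  0.0022]), array([ 0.04, -0.08, -0.06]))
```

>>> play_rows:
  claw: [0, 0]
  linear:
    - [0, 0, 0]
    - [0, 0, 0]
  rotation:
    - [0, 0, 0]
    - [0, 0, 0]

```text
time: 1.9
position: [0.4768, -0.0625, 0.2517]
eef_rot: [3.136, 0.183, -0.0]
contact_force: [-0.6, -0.8, 0.5]
finger_gap: 0.0004
```

```bash
python3 - <<'E'
from h import *
s=ctrl.get_state();cv2.imwrite('pics/w1.png',ctrl.snapshot('wrist')[:,:,::-1]);print(s['position'],s['time'])
c=ctrl.get_calibration('wrist');Rn=R.from_rotvec(s['eef_rot'])
for k in(-1,0,1):
  for P in (W(k,-.034,.099),W(k,.125,.048)):
    q=np.linalg.inv(c['tool_from_camera'])@np.r_[Rn.inv().apply(P-s['position']),1];K=c['mtx']
    print(k,K[0,2]+K[0,0]*q[0]/-q[2],K[1,2]-K[1,1]*q[1]/-q[2])
print(delta(W(-1,-.065,.25)))
E
```

```text
[ 0.4767583  -0.06248301  0.25172568] 1.9
-1 247.15927217307683 161.82548926988184
-1 247.09140736434605 -31.13390676047422
0 155.3218980290099 161.94919119075269
0 156.69601265368593 -31.018748870121726
1 63.478139347413105 162.07290171138544
1 66.29443232794009 -30.903583099695368
(array([ 0.002 , -0.0106,  0.0017]), array([ 0.02,  0.02, -0.12]))
```

View pics/w1.png

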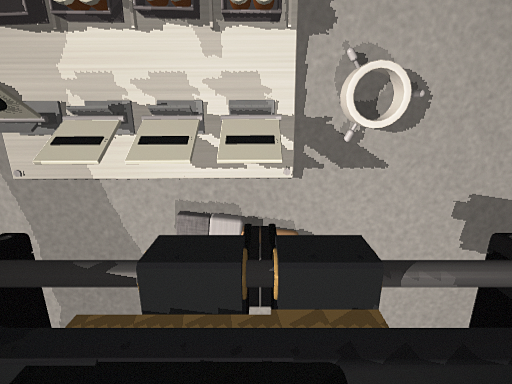

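>>> play_rows:
  claw: [0, 0, 0, 0, 0, 0, 0, 0, 0, 0, 0, 0]
  linear:
    - [0.002, -0.011, 0.05]
    - [0.002, -0.011, 0.097]
    - [0.002, -0.011, 0.097]
    - [0.016, -0.011, 0.097]
    - [0.028, -0.011, 0.097]
    - [0.04, -0.011, 0.097]
    - [0.052, -0.011, 0.097]
    - [0.062, -0.011, 0.097]
    - [0.072, -0.011, 0.097]
    - [0.072, -0.011, 0.097]
    - [0.04, -0.011, 0.097]
    - [0.002, -0.011, 0.097]
  rotation:
    - [0, 0, 0]
    - [0, 0, 0]
    - [0, 0, 0]
    - [0, 0, 0]
    - [0, 0, 0]
    - [0, 0, 0]
    - [0, 0, 0]
    - [0, 0, 0]
    - [0, 0, 0]
    - [0, 0, 0]
    - [0, 0, 0]
    - [0, 0, 0]

```text
time: 3.45
position: [0.4767, -0.0501, 0.1545]
eef_rot: [-3.136, -0.184, 0.001]
contact_force: [-0.1, 0.1, 1.3]
finger_gap: 0.0003
```

```bash
python3 - <<'E'
from h import *
s=ctrl.get_state();cv2.imwrite('pics/w2.png',ctrl.snapshot('wrist')[:,:,::-1]);print(s['position'],s['time'])
print(delta(W(0,-.065,.155)))
E
```

```text
[ 0.47672702 -0.05010358  0.15449051] 3.45
(array([ 0.0053, -0.0759, -0.0013]), array([ 0.01,  0.28, -0.03]))
```

View pics/w2.png

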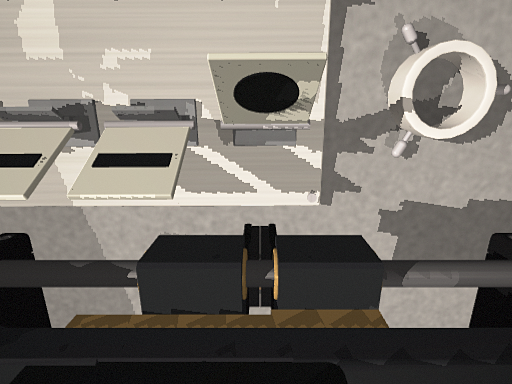

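The right-hand tag now shows its disc at (266,92), leaning to the tray side. Next is its neighbour, with the bar at (133,163).

>>> play_rows:
  claw: [0, 0, 0, 0, 0, 0, 0, 0, 0, 0, 0, 0]
  linear:
    - [0.0, -0.04, 0]
    - [0.0, -0.075, 0]
    - [0.0, -0.075, 0]
    - [0.016, -0.075, 0]
    - [0.028, -0.075, 0]
    - [0.04, -0.075, 0]
    - [0.052, -0.075, 0]
    - [0.064, -0.075, 0]
    - [0.074, -0.075, 0]
    - [0.074, -0.075, 0]
    - [0.04, -0.075, 0]
    - [0.0, -0.075, 0]
  rotation:
    - [0, 0, 0]
    - [0, 0, 0]
    - [0, 0, 0]
    - [0, 0, 0]
    - [0, 0, 0]
    - [0, 0, 0]
    - [0, 0, 0]
    - [0, 0, 0]
    - [0, 0, 0]
    - [0, 0, 0]
    - [0, 0, 0]
    - [0, 0, 0]

```text
time: 5.0
position: [0.4679, 0.0244, 0.1545]
eef_rot: [-3.136, -0.184, 0.001]
contact_force: [0.3, 0.5, 0.5]
finger_gap: 0.0005
```

```bash
python3 - <<'E'
from h import *
s=ctrl.get_state();cv2.imwrite('pics/w3.png',ctrl.snapshot('wrist')[:,:,::-1]);print(s['position'],s['time'])
print(delta(W(1,-.065,.155)))
E
```

```text
[0.46789997 0.02439925 0.15453083] 5.0
(array([ 0.0057, -0.0788, -0.0015]), array([0.04, 0.29, 0.02]))
```

View pics/w3.png

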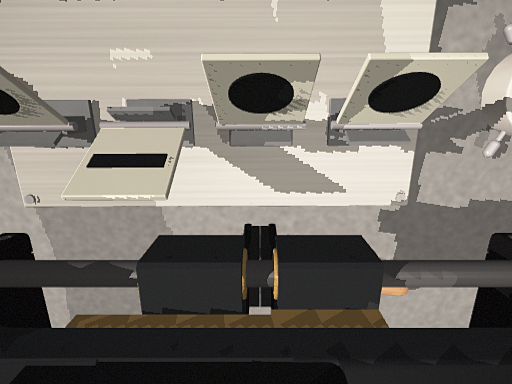

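Two discs now show, at (262,92) and (404,92). The third bar is at (127,160).

>>> play_rows:
  claw: [0, 0, 0, 0, 0, 0, 0, 0, 0, 0, 0, 0]
  linear:
    - [0.0, -0.04, 0]
    - [0.0, -0.078, 0]
    - [0.0, -0.078, 0]
    - [0.016, -0.078, 0]
    - [0.028, -0.078, 0]
    - [0.04, -0.078, 0]
    - [0.052, -0.078, 0]
    - [0.064, -0.078, 0]
    - [0.074, -0.078, 0]
    - [0.074, -0.078, 0]
    - [0.04, -0.078, 0]
    - [0.0, -0.078, 0]
  rotation:
    - [0, 0, 0]
    - [0, 0, 0]
    - [0, 0, 0]
    - [0, 0, 0]
    - [0, 0, 0]
    - [0, 0, 0]
    - [0, 0, 0]
    - [0, 0, 0]
    - [0, 0, 0]
    - [0, 0, 0]
    - [0, 0, 0]
    - [0, 0, 0]

```text
time: 6.55
position: [0.4588, 0.1019, 0.1545]
eef_rot: [-3.136, -0.184, 0.001]
contact_force: [-0.8, 0.2, -0.5]
finger_gap: 0.0002
```

```bash
python3 - <<'E'
from h import *
s=ctrl.get_state();cv2.imwrite('pics/w4.png',ctrl.snapshot('wrist')[:,:,::-1]);print(s['position'],s['time'])
for a in [(-.065,.25),(.068,.25),(.068,.155),(-.005,.155)]:print(delta(W(2,*a)))
E
```

```text
[0.4587642  0.10190202 0.15454253] 6.55
(array([ 0.0053, -0.0785, -0.0965]), array([0.08, 0.28, 0.08]))
(array([ 0.1383, -0.0783, -0.0972]), array([0.08, 0.28, 0.08]))
(array([ 0.1388, -0.0785, -0.0022]), array([0.08, 0.28, 0.08]))
(array([ 0.0658, -0.0786, -0.0018]), array([0.08, 0.28, 0.08]))
```

View pics/w4.png

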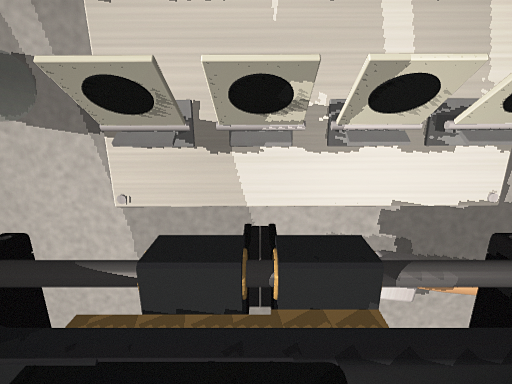

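Three discs are done. The last tag, on the left at (118,95), goes over from the tray side.

>>> play_rows:
  claw: [0, 0, 0, 0, 0, 0, 0, 0, 0]
  linear:
    - [0.0, -0.01, -0.05]
    - [0.0, -0.03, -0.097]
    - [0.02, -0.06, -0.097]
    - [0.06, -0.078, -0.097]
    - [0.1, -0.078, -0.097]
    - [0.138, -0.078, -0.097]
    - [0.138, -0.078, -0.097]
    - [0.138, -0.078, -0.097]
    - [0.138, -0.078, -0.06]
  rotation:
    - [0, 0, 0]
    - [0, 0, 0]
    - [0, 0, 0]
    - [0, 0, 0]
    - [0, 0, 0]
    - [0, 0, 0]
    - [0, 0, 0]
    - [0, 0, 0]
    - [0, 0, 0]

```text
time: 7.72
position: [0.5883, 0.1962, 0.2174]
eef_rot: [-3.135, -0.184, -0.009]
contact_force: [0.4, 0.1, -0.6]
finger_gap: 0.0004
```

```bash
python3 - <<'E'
from h import *
s=ctrl.get_state();print(s['position'],s['time'])
for a in [(.068,.155),(-.007,.155)]:print(delta(W(2,*a)))
for n in('top','side'):
  cv2.imwrite(f'pics/{n}5.png',ctrl.snapshot(n)[:,:,::-1])
s=cv2.imread('pics/side5.png');cv2.imwrite('pics/s5c.png',cv2.resize(s[100:270,150:320],None,fx=3.5,fy=3.5))
E
```

```text
[0.58827898 0.1962465  0.2174364 ] 7.725
(array([-0.0063,  0.    ,  0.0624]), array([-0.04, -0.32,  0.03]))
(array([-0.0813, -0.    ,  0.062 ]), array([-0.04, -0.32,  0.03]))
```

View pics/s5c.png

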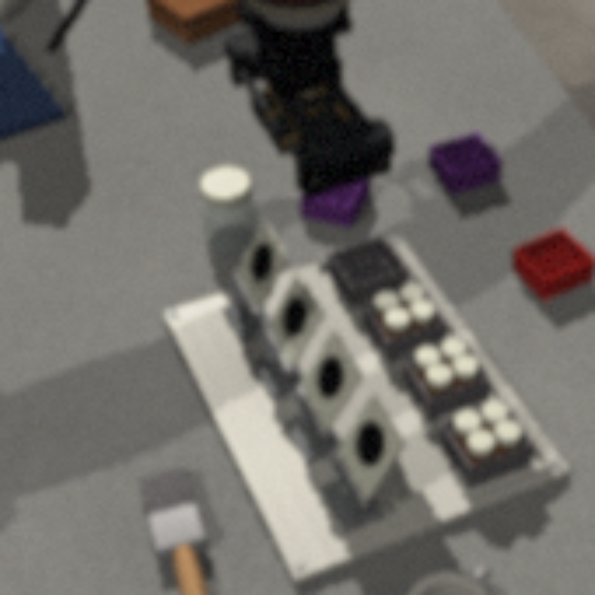

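The side crop shows all four discs, and the gripper clear above the gap between the tray and the last tag.

>>> play_rows:
  claw: [0, 0, 0, 0, 0, 0, 0, 0, 0, 0, 0, 0]
  linear:
    - [-0.003, 0, 0.04]
    - [-0.003, 0, 0.062]
    - [-0.003, 0, 0.062]
    - [-0.02, 0, 0.062]
    - [-0.034, 0, 0.062]
    - [-0.046, 0, 0.062]
    - [-0.058, 0, 0.062]
    - [-0.07, 0, 0.062]
    - [-0.082, 0, 0.062]
    - [-0.082, 0, 0.062]
    - [-0.04, 0, 0.062]
    - [0.0, 0, 0.062]
  rotation:
    - [0, 0, 0]
    - [0, 0, 0]
    - [0, 0, 0]
    - [0, 0, 0]
    - [0, 0, 0]
    - [0, 0, 0]
    - [0, 0, 0]
    - [0, 0, 0]
    - [0, 0, 0]
    - [0, 0, 0]
    - [0, 0, 0]
    - [0, 0, 0]

```text
time: 9.32
position: [0.5893, 0.1952, 0.153]
eef_rot: [3.136, 0.183, 0.001]
contact_force: [0.7, 0.0, 0.8]
finger_gap: 0.0006
```

>>> play_rows:
  claw: [0, 0, 0, 0, 0, 0, 0, 0, 0, 0]
  linear:
    - [0, 0, -0.05]
    - [0, 0, -0.1]
    - [0, 0, -0.15]
    - [0, 0, -0.17]
    - [0.0, -0.05, -0.17]
    - [0, -0.1, -0.17]
    - [0, -0.15, -0.17]
    - [0, -0.2, -0.17]
    - [0, -0.2, -0.17]
    - [0, -0.2, -0.17]
  rotation:
    - [0, 0, 0]
    - [0, 0, 0]
    - [0, 0, 0]
    - [0, 0, 0]
    - [0, 0, 0]
    - [0, 0, 0]
    - [0, 0, 0]
    - [0, 0, 0]
    - [0, 0, 0]
    - [0, 0, 0]

```text
time: 10.58
position: [0.5646, 0.3936, 0.3217]
eef_rot: [3.135, 0.184, -0.002]
contact_force: [0.5, -0.1, -0.3]
finger_gap: 0.0004
```

```bash
python3 - <<'E'
from h import *
s=ctrl.get_state();print(s['position'],s['time'])
for n in('top','side'):
  cv2.imwrite(f'pics/{n}6.png',ctrl.snapshot(n)[:,:,::-1])
s=cv2.imread('pics/side6.png');t=cv2.imread('pics/top6.png')
cv2.imwrite('pics/c6.png',np.hstack([cv2.resize(s[130:300,180:330],(400,453)),cv2.resize(t[100:300,120:380][:, :],(400,453))]))
E
```

```text
[0.56461175 0.39364342 0.32170338] 10.575
```

View pics/c6.png

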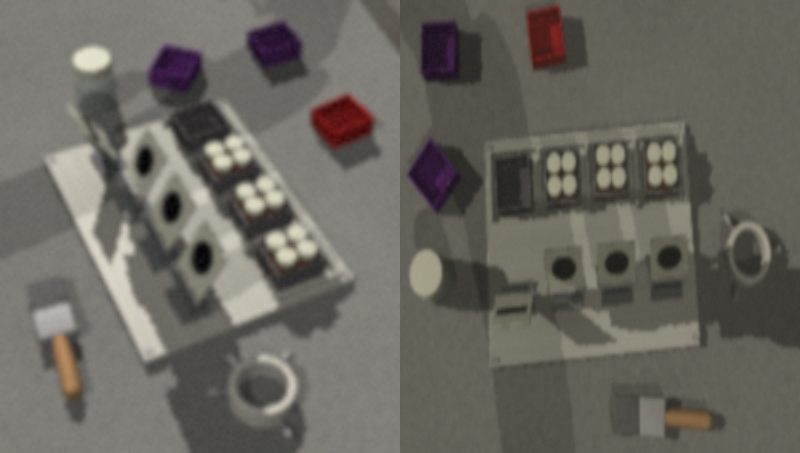

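In the crop, the left tag at (513,311) shows the bar and leans to the robot. The other three at (564,268), (617,263) and (669,257) show discs. Everything else is in place and the arm is clear.

```bash
python3 -c "
from cell import ctrl
print(ctrl.hand_in())"
```

```text
the job is handed in; nothing more can be done
None
```

All four tags now show the right face, and I handed the job in at about 10.7 s. I pushed the tags in front of the three full trays over to the disc from the robot's side. I pushed the one in front of the empty grey tray over to the bar from the tray side.

The last top and side pictures show three discs leaning back towards the full trays and the bar leaning to the robot at the empty tray. By eye, the trays, jar, ring and brush are where they were, and the gripper is clear of everything. The measured force was about 1 N or less each time the arm stopped; I did not log it during the pushes. No check failed or disagreed.

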